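Fire a check shot with the spring impact tester

TASK

Fire one check shot with the spring impact tester on the bench: draw its upright handle back until the latch catches and holds the striker by itself, without ramming it into the rubber buffer just behind the catch, let go, then press the black trip pad down so that the striker flies and drives the brass gauge pin in. Only the blow may move the gauge pin, the striker must never slip from your hand before it is latched, and the other things on the bench stay where they are.

Things in the scene. Friction and masses are not known exactly. Their poses are not given: they have to be found in the camera images.
- tester: impact tester, fixed: grey base plate 345 x 125 x 12 mm, two bearing blocks (tops z = 72 mm), grey latch cover (96 x 66 mm, top z = 80, centre x = -114), gauge block (top z = 78, x = 150). Origin on the bench under the striker axis; x = firing direction, z up. The striker rod, 16 mm thick, slides along x at y = 0, z = 55; it is drawn back towards -x.
- handle (a point): cocking handle: round upright steel post 14 mm thick on the striker, moving with it. Origin on the striker axis, 55 mm above the bench; z up the post, x as the tester's; top 60 mm above the origin, free to grip from 20 mm above it. At rest at x = 50 mm of the tester. Pinch it, or push its front with shut fingers. Needs a clear path forward when fired.
- striker (a joint): draw in m: 0 at rest, grows drawn back. Spring: 0.22 N per mm, none at rest. The latch catches between 36 and 62 mm, hidden, different each time. From 20 to 10 mm before it the tooth's ramp adds 2 to 6 N, which drops again: not yet the catch. Let go short of the catch and it flies forward (a slip: over 0.4 m/s with the pad up). Caught, it rests on the tooth unheld.
- buffer (a joint): squeeze in m of the rubber buffer hidden behind the latch, 0 when free. The striker meets it 2 mm past the catch, wherever that is; it pushes back 4 N per mm on top of the spring: a sharp rise of load, the sign that the catch is passed. Never squeeze it more than 3 mm (12 N).
- trip_pad (a point): top of the black trip pad beside the latch cover on the tester's +y side; this point is fixed to the tester at x = -102, y = 55, z = 60 mm (pad up) and does not go down with the pad. The pad, 56 mm along x, 26 along y, shifts with the latch along x but always covers 15 mm either way along x and 13 mm along y of this point.
- trip (a joint): how far the trip pad is pressed down, in m: 0 up, stop at 8 mm. Sprung; needs 4 to 8 N while the striker hangs on it; the latch lets go at 5 to 6 mm; springs back up. It also dips by itself while the striker passes the tooth's ramp and pops up at the catch.
- gauge (a joint): how far the brass gauge pin has been driven in, in m: 0 at the start, stop at 30 mm; stays where it is left (4 N friction). The pin (12 mm thick, on the striker axis) begins 6 mm ahead of the resting striker's nose; a latched shot drives it in by more than 8 mm.
- gauge_pin (a point): struck end of the brass gauge pin, on the striker axis at x = 96 mm of the tester at the start; a dark pointer is fixed to the pin 10 mm further on. Neither is to be touched by the robot.
- tube_rack: bystander: red tube rack 100 x 220 mm, 78 mm tall with caps; origin under its centre
- beaker: bystander: glass beaker 60 mm wide, 70 mm tall, beside the tester; origin under its centre
- jar: bystander: small amber jar 44 mm wide, 55 mm tall, beside the tester; origin under its centre
- bottle: bystander: white bottle 76 mm wide, 170 mm tall; origin under its centre
- pin_stand: bystander: steel foot 55 x 80 mm with three thin rods, 87 mm tall; origin under its centre
- coupon_tray: bystander: white tray 70 x 100 x 18 mm beside the tester; origin under its centre
- screwdriver: bystander: screwdriver 160 mm long lying beside the tester; origin under its middle

How it is judged:
By the outcome, as a careful person would: the job done as asked, in the order asked, and still so for the second after the job is handed in, with the robot touching nothing.
It also fails if it takes over 64 s, if anything falls off the work surface, if the arm or the gripper's body presses on something with over 40 N, if the wrist force passes 120 N, or if a joint passes its speed limit or range.

ROBOT

A 6-joint arm with a two-finger parallel gripper is mounted at the origin on the work surface. World frame = base frame: x ahead of the robot, y to its left, z up, the work surface at z = 0. Lengths are in m, angles in rad, forces in N, time in s.
With the tool pointing down it reaches from about 0.3 to 0.75 m from the base axis. Payload 8.5 kg.
Tool frame: the origin (TCP) lies on the centre line of the jaws, within the pads' length; the fingertips stand 19 mm ahead of it and the grasp point (between the pads) is the TCP; z points along the fingers, y is the line along which they close (so a half turn about z gives the same grasp; the last joint's range is limited). The gripper opens to 88 mm and grips with 3 to 60 N. Pads are 18 mm wide; open, the fingers measure 123 mm over their backs; the gripper's body (75 mm by 187 mm) begins 45 mm behind the grasp point.
Start: joints at [1.057, 0.381, 1.297, -0, 1.464, -0.215], TCP at [0.162, 0.526, 0.258] pointing down, gripper open.
Joint ranges: [-3.11, 3.11], [-0.89, 2.33], [0.22, 2.48], [-1.42, 4.56], [0.17, 2.85], [-2.88, 2.88]. Speed limits (rad/s): [2.39, 2.39, 3.14, 3.14, 3.14, 3.14].

INTERFACE

Orientations are given as a 3x3 rotation matrix whose columns are the frame's x, y, z axes.
In Python, from workcell import env, optics gives the robot as it stands.
- The arm moves only by the tool jog_arm, never from a script. Its argument "series" is a list of rows, each a list of 6 numbers: the shift along the tool's x, y, z as a fraction of full scale, then the turn, a rotation vector about the tool's x, y, z as a fraction of full scale. A call has exactly 10 rows; each row is the pose to reach, as a shift and turn from the pose commanded when the call began, along the tool's axes at that moment; what a row does not reach only later rows make up. Full scale, the value 1, is 0.5 m for a shift and 90 degrees for a turn. A row lasts 1/8 s, in which the tool goes at most 62.5 mm and 10.7 degrees, less where a joint would pass 70% of its speed; a pose out of reach is approached as far as the arm can. A call with a number of a shift or a turn outside -1 to 1 is refused whole. A call with a gripper value outside its range is refused whole. "grip" is the opening, from 0 (shut) to 1 (fully open), set as the call begins (left out, the last holds). The fingers move at their own pace and stop on an object; "newtons" is the grip in N (left out, the last holds). Time passes only in rows, so rows that repeat a pose let the fingers close, or fill a call up. It gives the time, the measured TCP pose, the force, the opening and the grip force at its end, in the units of the state.
- env.observe(): the state, without advancing time (a new reading comes with each control period).
- optics.capture(name): name is "side" or "top"; returns a dict with "image" (400x640x3 uint8, blue, green, red), "intrinsics" (3x3 intrinsics, pixels), "dist_coeffs" ([k1, k2, p1, p2, k3] as OpenCV has them; the pictures are not rectified), "view" (4x4, takes a point from world to camera coordinates). Camera axes: x right, y down, z forward; pixel columns grow to the right and rows downward; lengths in m; the calibration is good to about 2 mm. A picture is of the moment at which its call begins. There is no depth.
- env.hand_in(): hands the job in; it is judged then, once.
The state is a dict: "time": time; "joint_positions": joint angles; "joint_vel": joint speeds; "tau": joint torques, N m; "tool_pos": TCP position; "tcp_rot": TCP orientation; "contact_force": force on the tool from outside, world axes, zero at the start; "torque": the same for the moment, N m; "opening": finger opening in m; "finger_force": force on a finger pad.
Only numpy, scipy, OpenCV 4.12 (cv2) and the standard library are available. Lean on these libraries where they do the work, as an engineer would, in place of code of your own. Each camera call takes 0.05 s, during which the arm holds its last target. There are 200 camera calls.

## Working session

There is one attempt and no reset: what is moved stays moved. The work goes in short steps, Python scripts to look and compute and a tool call to move; the robot and the scene stay as the last step left them, time stands still between calls to the robot, and variables do not carry over. Pictures are saved under pics/ and viewed, at most 10 in all, crops included, and the job is handed in when it is done.

Besides the shell and the picture viewer there is one more tool, called after "Emit:" as name(argument=value, ...) on one line, values as JSON. jog_arm: Moves the arm, as the interface text tells. Shift numbers are shares of 0.5 m and turn numbers shares of 90 degrees, none past 1 either way. Its arguments: {"type":"object","properties":{"series":{"type":"array"},"grip":{"type":"number"},"newtons":{"type":"number"}},"required":["series"]}

```bash
mkdir -p pics
python3 - <<'E'
from workcell import env, optics
import cv2,pickle
for n in("top","side"):
    c=optics.capture(n); cv2.imwrite(f"pics/{n}0.png",c["image"]); pickle.dump(c,open(f"{n}.pkl","wb"))
    print(n,c["intrinsics"],c["dist_coeffs"],c["view"])
s=env.observe(); print(s)
E
```

```text
top [[431.46709183   0.         320.31301382]
 [  0.         431.46709183 203.00599802]
 [  0.           0.           1.        ]] [-0.09674202  0.          0.          0.          0.        ] [[ 0.01509669 -0.99985948  0.00728805  0.00608406]
 [-0.99872509 -0.0154299  -0.04806359  0.56120024]
 [ 0.04816929 -0.00655316 -0.99881769  1.22881916]
 [ 0.          0.          0.          1.        ]]
side [[468.60981104   0.         318.18281546]
 [  0.         468.60981104 201.49215619]
 [  0.           0.           1.        ]] [-0.10616268  0.          0.          0.          0.        ] [[ 0.96922707 -0.2458898   0.01170853 -0.54377137]
 [-0.17048158 -0.70478031 -0.68863687  0.13634593]
 [ 0.17758073  0.66544941 -0.72501184  1.31689845]
 [ 0.          0.          0.          1.        ]]
{'time': 0.1, 'joint_positions': array([ 1.05670367e+00,  3.81094740e-01,  1.29809823e+00,  1.77676668e-05,
        1.46363278e+00, -2.15307042e-01]), 'joint_vel': array([ 0.00049993, -0.00302623, -0.00094883, -0.00021505,  0.00051014,
       -0.00051941]), 'tau': array([ 3.32359683e-03, -4.38650715e+01, -2.24908483e+01,  7.13557145e-02,
        3.42872716e-02, -8.32226465e-05]), 'tool_pos': array([0.16179121, 0.52543909, 0.25724696]), 'tcp_rot': array([[-9.55694011e-01,  2.94361293e-01, -6.21749033e-04],
       [ 2.94361816e-01,  9.55693459e-01, -1.06501452e-03],
       [ 2.80702434e-04, -1.20084717e-03, -9.99999240e-01]]), 'contact_force': array([0.89200869, 0.12829707, 1.13935076]), 'torque': array([ 0.01922074,  0.02075866, -0.04454231]), 'finger_force': 0.0, 'opening': 0.08787428775571118}
```

View pics/top0.png

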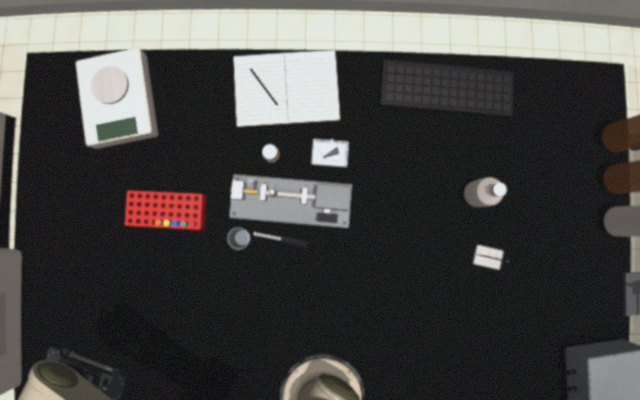

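View pics/side0.png

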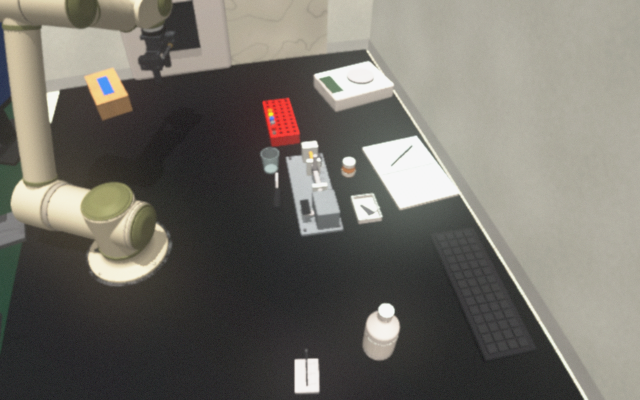

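The top view shows the tester at about (290,201), with the gauge block to the left (world +y), the trip pad at about (327,217), the beaker at (238,238), and the screwdriver at (280,238). I'll enlarge it.

Run:
```python
import cv2,pickle,numpy as np
a=pickle.load(open("top.pkl","rb"))["image"][165:255,220:360]
b=pickle.load(open("side.pkl","rb"))["image"][135:245,250:390]
cv2.imwrite("pics/t1.png",cv2.resize(a,None,fx=5.5,fy=5.5,interpolation=cv2.INTER_CUBIC))
cv2.imwrite("pics/s1.png",cv2.resize(b,None,fx=5,fy=5,interpolation=cv2.INTER_CUBIC))
```

```text
(no output)
```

View pics/t1.png

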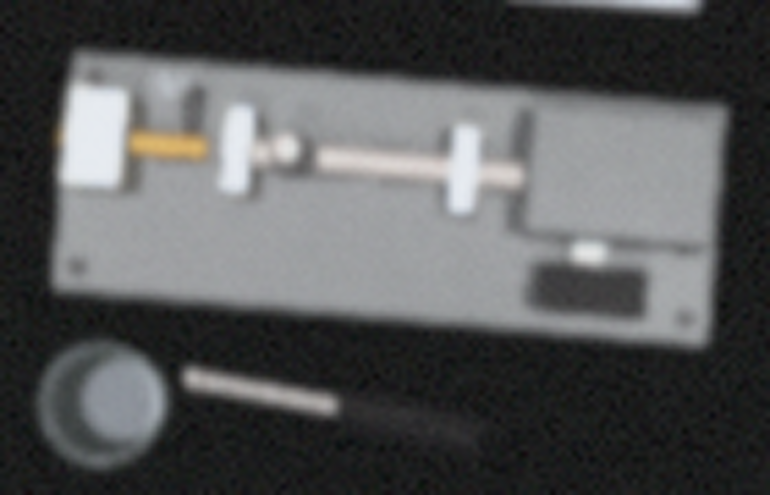

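View pics/s1.png

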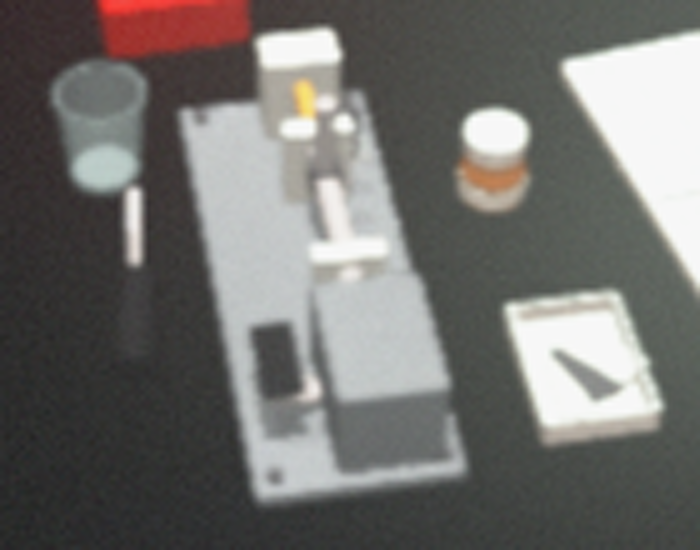

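```bash
cat > h.py <<'E'
import cv2,pickle,numpy as np
from scipy.optimize import least_squares
C={n:pickle.load(open(n+".pkl","rb")) for n in("top","side")}
def proj(n,P):
    c=C[n];v=c["view"];return cv2.projectPoints(np.array(P,float),cv2.Rodrigues(v[:3,:3])[0],v[:3,3],c["intrinsics"],c["dist_coeffs"])[0][:,0]
def full(n,p):
    f,o=((5.5,(220,165)) if n=="top" else (5,(250,135)));return (np.array(p,float)+.5)/f-.5+o
def T(q,P):
    c,s=np.cos(q[2]),np.sin(q[2]);P=np.array(P,float)/1000
    return P@np.array([[c,-s,0],[s,c,0],[0,0,1]]).T+[q[0],q[1],0]
E
python3 - <<'E'
from h import *
cov=[(-66,-33,80),(-162,-33,80),(-66,33,80),(-162,33,80)]
tp=[(50,0,115),(96,0,61),(-102,56,60)]+cov
tu=[(288,147),(207,149),(588,291),(530,104),(727,106),(527,234),(712,246)]
sp=[(50,0,115)]+[cov[2],cov[0],cov[1],cov[3]]
su=[(343,121),(316,288),(418,274),(450,388),(333,400)]
tu=full("top",tu);su=full("side",su)
w=np.ones(len(tp));w[2]=.3
def r(q): return np.r_[((proj("top",T(q,tp))-tu)*w[:,None]).ravel(),(proj("side",T(q,sp))-su).ravel()]
s=least_squares(r,[.4,.05,1.5],loss="soft_l1");q=s.x;print(q,np.degrees(q[2]));print(r(q).reshape(-1,2).round(1))
np.save("q.npy",q)
for P in[(50,0,115),(50,0,90),(-10,0,90),(-102,55,60)]:print(P,T(q,[P]))
# bystanders
import numpy as np
E
```

```text
[0.58304923 0.09300362 1.5123455 ] 86.65101403865562
[[ 0.4 -0.3]
 [ 0.6 -0.4]
 [ 0.3 -0.2]
 [ 1.  -0.4]
 [ 0.2  1.8]
 [-0.3  0. ]
 [ 1.2  0.5]
 [-3.2 -4.2]
 [-1.6 -1.7]
 [-0.  -1.7]
 [ 0.7 -0.9]
 [ 1.1 -0.2]]
(50, 0, 115) [[0.58597011 0.14291824 0.115     ]]
(50, 0, 90) [[0.58597011 0.14291824 0.09      ]]
(-10, 0, 90) [[0.58246505 0.0830207  0.09      ]]
(-102, 55, 60) [[ 0.52218457 -0.00560922  0.06      ]]
```

Run:
```python
from h import *
cov=[(-66,-33,80),(-162,-33,80),(-66,33,80),(-162,33,80)]
tp=[(50,0,115),(96,0,61),(-102,55,60),(172.5,68,0)]+cov
tu=[(288,147),(207,149),(588,291),(0,0),(530,104),(727,106),(527,234),(712,246)]
sp=[(50,0,115)]+[cov[2],cov[0],cov[1],cov[3]]
su=[(325,103),(316,288),(418,274),(450,388),(333,400)]
# plate corners, unknown offsets
pc=[(1,-1),(-1,1),(1,1)];pt=full("top",[(72,50),(708,347),(52,292)]);ps=full("side",[(178,108),(258,503),(466,470),(363,92)])
pcs=[(1,1),(-1,1),(-1,-1),(1,-1)]
tp.pop(3);tu.pop(3)
tu=full("top",tu);su=full("side",su)
w=np.ones(len(tp));w[2]=.3
def r(q):
    pl=lambda L:[(q[3]*1000+a*172.5,q[4]*1000+b*62.5,12) for a,b in L]
    return np.r_[((proj("top",T(q,tp))-tu)*w[:,None]).ravel(),(proj("side",T(q,sp))-su).ravel(),(proj("top",T(q,pl(pc)))-pt).ravel(),(proj("side",T(q,pl(pcs)))-ps).ravel()]
s=least_squares(r,[.58,.09,1.5,0,0],loss="soft_l1",x_scale=[.01,.01,.02,.01,.01],f_scale=.5);q=s.x;print(q,np.degrees(q[2]));print(r(q).reshape(-1,2).round(1))
np.save("q.npy",q)
for P in[(50,0,115),(-10,0,90),(-102,55,60)]:print(P,T(q,[P]).round(4))
```

```text
[0.58275355 0.09333037 1.50379905 0.00518062 0.01698581] 86.1613389262073
[[ 0.2 -0.4]
 [ 0.5 -0.6]
 [ 0.2 -0.2]
 [ 0.9 -0.1]
 [ 0.1  2.5]
 [-0.5  0.3]
 [ 0.9  1.1]
 [ 0.5 -0.7]
 [-1.9 -1.8]
 [-0.3 -1.7]
 [ 0.1 -0.8]
 [ 0.5 -0.3]
 [ 0.8  0.8]
 [ 0.4 -0.3]
 [ 0.5 -0.2]
 [-0.1 -0.3]
 [-0.3 -1.7]
 [ 0.5 -0.7]
 [-0.8 -1.1]]
(50, 0, 115) [[0.5861 0.1432 0.115 ]]
(-10, 0, 90) [[0.5821 0.0834 0.09  ]]
(-102, 55, 60) [[ 0.521  -0.0048  0.06  ]]
```

Emit:
jog_arm(series=[[-0.096,-0.045,0.01,0,0,-0.015],[-0.192,-0.09,0.02,0,0,-0.03],[-0.288,-0.135,0.03,0,0,-0.045],[-0.384,-0.18,0.04,0,0,-0.06],[-0.48,-0.225,0.05,0,0,-0.075],[-0.576,-0.27,0.06,0,0,-0.09],[-0.672,-0.315,0.07,0,0,-0.105],[-0.768,-0.36,0.08,0,0,-0.12],[-0.864,-0.405,0.09,0,0,-0.135],[-0.96,-0.45,0.1,0,0,-0.147]], grip=0.45, newtons=50)

```text
time: 1.35
tool_pos: [0.5554, 0.1679, 0.2073]
tcp_rot: [[-0.998, 0.067, -0.001], [0.067, 0.998, 0.0], [0.001, -0.0, -1.0]]
contact_force: [0.1, 0.5, -0.1]
opening: 0.04
finger_force: 0.0
```

Emit:
jog_arm(series=[[-0.02,-0.015,0.02,0,0,0],[-0.04,-0.03,0.04,0,0,0],[-0.066,-0.051,0.06,0,0,0],[-0.066,-0.051,0.08,0,0,0],[-0.066,-0.051,0.1,0,0,0],[-0.066,-0.051,0.12,0,0,0],[-0.066,-0.051,0.13,0,0,0],[-0.066,-0.051,0.13,0,0,0],[-0.066,-0.051,0.13,0,0,0],[-0.066,-0.051,0.13,0,0,0]])

```text
time: 2.6
tool_pos: [0.5857, 0.1416, 0.1431]
tcp_rot: [[-0.998, 0.068, 0.001], [0.068, 0.998, 0.0], [-0.001, 0.0, -1.0]]
contact_force: [0.4, -0.4, 0.4]
opening: 0.0395
finger_force: 0.0
```

Run:
```python
from workcell import env, optics
import cv2,numpy as np
from h import *
s=env.observe();print(s["tool_pos"],s["contact_force"]);
q=np.load("q.npy")
ims=[]
for n in("top","side"):
    c=optics.capture(n)["image"];pickle.dump(c,open(n+"2.pkl","wb"))
    P=[T(q,[(50,0,115)])[0],s["tool_pos"]+[0,0,-.019]]
    u=proj(n,P);print(n,u)
    a,b=u[0].astype(int);x0,y0=a-40,b-40
    im=cv2.resize(c[y0:y0+80,x0:x0+80],None,fx=5,fy=5,interpolation=cv2.INTER_CUBIC)
    for p,col in zip(u,[(0,0,255),(0,255,0)]): cv2.drawMarker(im,tuple(((p-[x0,y0]+.5)*5).astype(int)),col,0,12,1)
    ims.append(im)
cv2.imwrite("pics/a2.png",np.hstack(ims))
```

```text
[0.58572251 0.14161742 0.1430938 ] [ 0.43892574 -0.36831303  0.40429136]
top [[272.19870157 190.96470537]
 [272.44408096 190.85476729]]
side [[315.05452011 154.5463787 ]
 [315.08163398 152.63111261]]
```

View pics/a2.png

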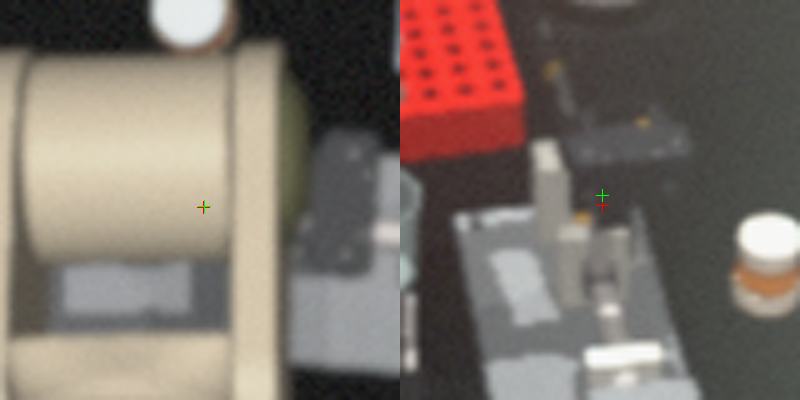

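Emit:
jog_arm(series=[[0,0,0.02,0,0,0],[0,0,0.04,0,0,0],[0,0,0.06,0,0,0],[0,0,0.082,0,0,0],[0,0,0.082,0,0,0],[0,0,0.082,0,0,0],[0,0,0.082,0,0,0],[0,0,0.082,0,0,0],[0,0,0.082,0,0,0],[0,0,0.082,0,0,0]])

```text
time: 3.95
tool_pos: [0.5856, 0.1416, 0.1018]
tcp_rot: [[-0.998, 0.068, 0.0], [0.068, 0.998, 0.0], [-0.0, 0.0, -1.0]]
contact_force: [-0.2, -0.4, 0.3]
opening: 0.0399
finger_force: 0.0
```

Emit:
jog_arm(series=[[0,0,0,0,0,0],[0,0,0,0,0,0],[0,0,0,0,0,0],[0,0,0,0,0,0],[0,0,0,0,0,0],[0,0,0,0,0,0],[0,0,0,0,0,0],[0,0,0,0,0,0],[0,0,0,0,0,0],[0,0,0,0,0,0]], grip=0, newtons=50)

```text
time: 5.2
tool_pos: [0.5856, 0.1417, 0.1018]
tcp_rot: [[-0.998, 0.068, -0.0], [0.068, 0.998, 0.0], [0.0, 0.0, -1.0]]
contact_force: [0.9, 1.4, 0.6]
opening: 0.0125
finger_force: 50.0
```

Emit:
jog_arm(series=[[0,-0.004,0,0,0,0],[0,-0.008,0,0,0,0],[0,-0.012,0,0,0,0],[0,-0.016,0,0,0,0],[0,-0.02,0,0,0,0],[0,-0.024,0,0,0,0],[0,-0.028,0,0,0,0],[0,-0.028,0,0,0,0],[0,-0.028,0,0,0,0],[0,-0.028,0,0,0,0]])

```text
time: 6.45
tool_pos: [0.5846, 0.1277, 0.1017]
tcp_rot: [[-0.998, 0.068, -0.0], [0.068, 0.998, 0.0], [0.0, 0.0, -1.0]]
contact_force: [0.1, 3.7, -0.3]
opening: 0.0126
finger_force: 50.0
```

Emit:
jog_arm(series=[[0,-0.002,0,0,0,0],[0,-0.004,0,0,0,0],[0,-0.006,0,0,0,0],[0,-0.008,0,0,0,0],[0,-0.008,0,0,0,0],[0,-0.008,0,0,0,0],[0,-0.008,0,0,0,0],[0,-0.008,0,0,0,0],[0,-0.008,0,0,0,0],[0,-0.008,0,0,0,0]])

```text
time: 7.7
tool_pos: [0.5843, 0.1236, 0.1017]
tcp_rot: [[-0.998, 0.068, -0.0], [0.068, 0.998, -0.0], [0.0, -0.0, -1.0]]
contact_force: [-1.2, 4.7, -0.5]
opening: 0.0124
finger_force: 50.0
```

Emit:
jog_arm(series=[[0,-0.002,0,0,0,0],[0,-0.004,0,0,0,0],[0,-0.006,0,0,0,0],[0,-0.008,0,0,0,0],[0,-0.008,0,0,0,0],[0,-0.008,0,0,0,0],[0,-0.008,0,0,0,0],[0,-0.008,0,0,0,0],[0,-0.008,0,0,0,0],[0,-0.008,0,0,0,0]])

```text
time: 8.95
tool_pos: [0.5841, 0.1197, 0.1018]
tcp_rot: [[-0.998, 0.068, 0.0], [0.068, 0.998, 0.0], [0.0, 0.0, -1.0]]
contact_force: [-1.7, 5.6, 1.7]
opening: 0.0126
finger_force: 50.0
```

Emit:
jog_arm(series=[[0,-0.002,0,0,0,0],[0,-0.004,0,0,0,0],[0,-0.006,0,0,0,0],[0,-0.008,0,0,0,0],[0,-0.008,0,0,0,0],[0,-0.008,0,0,0,0],[0,-0.008,0,0,0,0],[0,-0.008,0,0,0,0],[0,-0.008,0,0,0,0],[0,-0.008,0,0,0,0]])

```text
time: 10.2
tool_pos: [0.5838, 0.1159, 0.1018]
tcp_rot: [[-0.998, 0.068, 0.0], [0.068, 0.998, 0.001], [0.0, 0.001, -1.0]]
contact_force: [-0.4, 5.9, 0.0]
opening: 0.0127
finger_force: 50.0
```

Emit:
jog_arm(series=[[0,-0.002,0,0,0,0],[0,-0.004,0,0,0,0],[0,-0.006,0,0,0,0],[0,-0.008,0,0,0,0],[0,-0.008,0,0,0,0],[0,-0.008,0,0,0,0],[0,-0.008,0,0,0,0],[0,-0.008,0,0,0,0],[0,-0.008,0,0,0,0],[0,-0.008,0,0,0,0]])

```text
time: 11.45
tool_pos: [0.5836, 0.1126, 0.1018]
tcp_rot: [[-0.998, 0.068, 0.0], [0.068, 0.998, 0.002], [-0.0, 0.002, -1.0]]
contact_force: [-0.2, 10.3, 0.0]
opening: 0.0125
finger_force: 50.0
```

Emit:
jog_arm(series=[[0,-0.002,0,0,0,0],[0,-0.004,0,0,0,0],[0,-0.006,0,0,0,0],[0,-0.006,0,0,0,0],[0,-0.006,0,0,0,0],[0,-0.006,0,0,0,0],[0,-0.006,0,0,0,0],[0,-0.006,0,0,0,0],[0,-0.006,0,0,0,0],[0,-0.006,0,0,0,0]])

```text
time: 12.7
tool_pos: [0.5834, 0.1101, 0.1018]
tcp_rot: [[-0.998, 0.068, 0.001], [0.068, 0.998, 0.003], [-0.0, 0.003, -1.0]]
contact_force: [0.5, 12.6, 0.3]
opening: 0.0125
finger_force: 50.0
```

Emit:
jog_arm(series=[[0,-0.002,0,0,0,0],[0,-0.004,0,0,0,0],[0,-0.006,0,0,0,0],[0,-0.006,0,0,0,0],[0,-0.006,0,0,0,0],[0,-0.006,0,0,0,0],[0,-0.006,0,0,0,0],[0,-0.006,0,0,0,0],[0,-0.006,0,0,0,0],[0,-0.006,0,0,0,0]])

```text
time: 13.95
tool_pos: [0.5832, 0.1074, 0.1018]
tcp_rot: [[-0.998, 0.067, 0.001], [0.067, 0.998, 0.003], [-0.0, 0.003, -1.0]]
contact_force: [0.9, 14.9, 0.5]
opening: 0.0126
finger_force: 50.0
```

Emit:
jog_arm(series=[[0,-0.002,0,0,0,0],[0,-0.004,0,0,0,0],[0,-0.006,0,0,0,0],[0,-0.006,0,0,0,0],[0,-0.006,0,0,0,0],[0,-0.006,0,0,0,0],[0,-0.006,0,0,0,0],[0,-0.006,0,0,0,0],[0,-0.006,0,0,0,0],[0,-0.006,0,0,0,0]])

```text
time: 15.2
tool_pos: [0.583, 0.1039, 0.1018]
tcp_rot: [[-0.998, 0.068, 0.0], [0.068, 0.998, 0.002], [-0.0, 0.002, -1.0]]
contact_force: [0.9, 11.4, 0.8]
opening: 0.0127
finger_force: 50.0
```

Emit:
jog_arm(series=[[0,-0.002,0,0,0,0],[0,-0.004,0,0,0,0],[0,-0.006,0,0,0,0],[0,-0.006,0,0,0,0],[0,-0.006,0,0,0,0],[0,-0.006,0,0,0,0],[0,-0.006,0,0,0,0],[0,-0.006,0,0,0,0],[0,-0.006,0,0,0,0],[0,-0.006,0,0,0,0]])

```text
time: 16.45
tool_pos: [0.5827, 0.1008, 0.1018]
tcp_rot: [[-0.998, 0.068, 0.0], [0.068, 0.998, 0.002], [-0.0, 0.002, -1.0]]
contact_force: [-0.3, 11.3, 0.7]
opening: 0.0123
finger_force: 50.0
```

Emit:
jog_arm(series=[[0,-0.002,0,0,0,0],[0,-0.004,0,0,0,0],[0,-0.006,0,0,0,0],[0,-0.006,0,0,0,0],[0,-0.006,0,0,0,0],[0,-0.006,0,0,0,0],[0,-0.006,0,0,0,0],[0,-0.006,0,0,0,0],[0,-0.006,0,0,0,0],[0,-0.006,0,0,0,0]])

```text
time: 17.7
tool_pos: [0.5825, 0.0979, 0.1018]
tcp_rot: [[-0.998, 0.068, 0.0], [0.068, 0.998, 0.002], [-0.0, 0.002, -1.0]]
contact_force: [0.6, 11.6, 0.7]
opening: 0.0129
finger_force: 50.0
```

Emit:
jog_arm(series=[[0,-0.001,0,0,0,0],[0,-0.002,0,0,0,0],[0,-0.003,0,0,0,0],[0,-0.003,0,0,0,0],[0,-0.003,0,0,0,0],[0,-0.003,0,0,0,0],[0,-0.003,0,0,0,0],[0,-0.003,0,0,0,0],[0,-0.003,0,0,0,0],[0,-0.003,0,0,0,0]])

```text
time: 18.95
tool_pos: [0.5824, 0.0966, 0.1018]
tcp_rot: [[-0.998, 0.068, 0.0], [0.068, 0.998, 0.003], [-0.0, 0.003, -1.0]]
contact_force: [-0.2, 12.4, 0.4]
opening: 0.0129
finger_force: 50.0
```

Rel. 45.1 mm. Continuing in 1 mm steps.

Emit:
jog_arm(series=[[0,-0.001,0,0,0,0],[0,-0.002,0,0,0,0],[0,-0.002,0,0,0,0],[0,-0.002,0,0,0,0],[0,-0.002,0,0,0,0],[0,-0.002,0,0,0,0],[0,-0.002,0,0,0,0],[0,-0.002,0,0,0,0],[0,-0.002,0,0,0,0],[0,-0.002,0,0,0,0]])

```text
time: 20.2
tool_pos: [0.5824, 0.0956, 0.1018]
tcp_rot: [[-0.998, 0.067, 0.0], [0.067, 0.998, 0.003], [-0.0, 0.003, -1.0]]
contact_force: [0.4, 12.5, 0.5]
opening: 0.0129
finger_force: 50.0
```

Emit:
jog_arm(series=[[0,-0.001,0,0,0,0],[0,-0.002,0,0,0,0],[0,-0.002,0,0,0,0],[0,-0.002,0,0,0,0],[0,-0.002,0,0,0,0],[0,-0.002,0,0,0,0],[0,-0.002,0,0,0,0],[0,-0.002,0,0,0,0],[0,-0.002,0,0,0,0],[0,-0.002,0,0,0,0]])

```text
time: 21.45
tool_pos: [0.5823, 0.0946, 0.1018]
tcp_rot: [[-0.998, 0.068, 0.0], [0.068, 0.998, 0.003], [-0.0, 0.003, -1.0]]
contact_force: [0.5, 12.9, 0.5]
opening: 0.0124
finger_force: 50.0
```

Emit:
jog_arm(series=[[0,-0.001,0,0,0,0],[0,-0.002,0,0,0,0],[0,-0.002,0,0,0,0],[0,-0.002,0,0,0,0],[0,-0.002,0,0,0,0],[0,-0.002,0,0,0,0],[0,-0.002,0,0,0,0],[0,-0.002,0,0,0,0],[0,-0.002,0,0,0,0],[0,-0.002,0,0,0,0]])

```text
time: 22.7
tool_pos: [0.5822, 0.0937, 0.1018]
tcp_rot: [[-0.998, 0.068, 0.0], [0.068, 0.998, 0.003], [-0.0, 0.003, -1.0]]
contact_force: [0.2, 12.4, 0.6]
opening: 0.0127
finger_force: 50.0
```

Emit:
jog_arm(series=[[0,-0.001,0,0,0,0],[0,-0.002,0,0,0,0],[0,-0.002,0,0,0,0],[0,-0.002,0,0,0,0],[0,-0.002,0,0,0,0],[0,-0.002,0,0,0,0],[0,-0.002,0,0,0,0],[0,-0.002,0,0,0,0],[0,-0.002,0,0,0,0],[0,-0.002,0,0,0,0]])

```text
time: 23.95
tool_pos: [0.5822, 0.0925, 0.1018]
tcp_rot: [[-0.998, 0.068, 0.0], [0.068, 0.998, 0.002], [-0.0, 0.002, -1.0]]
contact_force: [-0.2, 11.1, 0.9]
opening: 0.0126
finger_force: 50.0
```

Emit:
jog_arm(series=[[0,-0.001,0,0,0,0],[0,-0.002,0,0,0,0],[0,-0.002,0,0,0,0],[0,-0.002,0,0,0,0],[0,-0.002,0,0,0,0],[0,-0.002,0,0,0,0],[0,-0.002,0,0,0,0],[0,-0.002,0,0,0,0],[0,-0.002,0,0,0,0],[0,-0.002,0,0,0,0]])

```text
time: 25.2
tool_pos: [0.5821, 0.0914, 0.1018]
tcp_rot: [[-0.998, 0.068, 0.0], [0.068, 0.998, 0.002], [-0.0, 0.002, -1.0]]
contact_force: [0.5, 12.1, 0.9]
opening: 0.0129
finger_force: 50.0
```

Emit:
jog_arm(series=[[0,-0.001,0,0,0,0],[0,-0.002,0,0,0,0],[0,-0.002,0,0,0,0],[0,-0.002,0,0,0,0],[0,-0.002,0,0,0,0],[0,-0.002,0,0,0,0],[0,-0.002,0,0,0,0],[0,-0.002,0,0,0,0],[0,-0.002,0,0,0,0],[0,-0.002,0,0,0,0]])

```text
time: 26.45
tool_pos: [0.582, 0.0906, 0.1018]
tcp_rot: [[-0.998, 0.068, 0.0], [0.068, 0.998, 0.003], [-0.0, 0.003, -1.0]]
contact_force: [1.2, 11.6, 0.7]
opening: 0.0127
finger_force: 50.0
```

Emit:
jog_arm(series=[[0,-0.001,0,0,0,0],[0,-0.002,0,0,0,0],[0,-0.002,0,0,0,0],[0,-0.002,0,0,0,0],[0,-0.002,0,0,0,0],[0,-0.002,0,0,0,0],[0,-0.002,0,0,0,0],[0,-0.002,0,0,0,0],[0,-0.002,0,0,0,0],[0,-0.002,0,0,0,0]])

```text
time: 27.7
tool_pos: [0.582, 0.09, 0.1018]
tcp_rot: [[-0.998, 0.067, 0.0], [0.067, 0.998, 0.003], [-0.0, 0.003, -1.0]]
contact_force: [0.8, 15.1, -1.1]
opening: 0.0125
finger_force: 50.0
```

Sharp rise: that's the buffer. Easing forward to test the latch.

Emit:
jog_arm(series=[[0,0.001,0,0,0,0],[0,0.002,0,0,0,0],[0,0.003,0,0,0,0],[0,0.004,0,0,0,0],[0,0.005,0,0,0,0],[0,0.006,0,0,0,0],[0,0.007,0,0,0,0],[0,0.008,0,0,0,0],[0,0.008,0,0,0,0],[0,0.008,0,0,0,0]])

```text
time: 28.95
tool_pos: [0.5822, 0.0929, 0.1018]
tcp_rot: [[-0.998, 0.068, 0.0], [0.068, 0.998, 0.001], [-0.0, 0.001, -1.0]]
contact_force: [0.3, 7.5, 1.2]
opening: 0.0123
finger_force: 50.0
```

Emit:
jog_arm(series=[[0,0.001,0,0,0,0],[0,0.002,0,0,0,0],[0,0.003,0,0,0,0],[0,0.003,0,0,0,0],[0,0.003,0,0,0,0],[0,0.003,0,0,0,0],[0,0.003,0,0,0,0],[0,0.003,0,0,0,0],[0,0.003,0,0,0,0],[0,0.003,0,0,0,0]])

```text
time: 30.2
tool_pos: [0.5823, 0.0933, 0.1018]
tcp_rot: [[-0.998, 0.068, -0.0], [0.068, 0.998, -0.001], [0.0, -0.001, -1.0]]
contact_force: [-2.5, -4.9, 1.6]
opening: 0.0125
finger_force: 50.0
```

Blocked by the tooth with the load reversed, so it's latched. Opening, then rising.

Emit:
jog_arm(series=[[0,-0.001,0,0,0,0],[0,-0.001,0,0,0,0],[0,-0.001,0,0,0,0],[0,-0.001,0,0,0,0],[0,-0.001,0,0,0,0],[0,-0.001,-0.02,0,0,0],[0,-0.001,-0.05,0,0,0],[0,-0.001,-0.09,0,0,0],[0,-0.001,-0.13,0,0,0],[0,-0.001,-0.13,0,0,0]], grip=0.45)

```text
time: 31.45
tool_pos: [0.583, 0.0932, 0.1689]
tcp_rot: [[-0.998, 0.068, 0.004], [0.068, 0.998, -0.0], [-0.004, 0.0, -1.0]]
contact_force: [0.5, -0.4, -0.0]
opening: 0.0397
finger_force: 0.0
```

Emit:
jog_arm(series=[[0.02,-0.05,0,0,0,0],[0.05,-0.1,0,0,0,0],[0.08,-0.16,0,0,0,0],[0.11,-0.213,0,0,0,0],[0.11,-0.213,0,0,0,0],[0.11,-0.213,0.03,0,0,0],[0.11,-0.213,0.06,0,0,0],[0.11,-0.213,0.09,0,0,0],[0.11,-0.213,0.11,0,0,0],[0.11,-0.213,0.11,0,0,0]], grip=0)

```text
time: 32.7
tool_pos: [0.5202, -0.0089, 0.1112]
tcp_rot: [[-0.998, 0.067, -0.001], [0.067, 0.998, 0.0], [0.001, 0.0, -1.0]]
contact_force: [0.1, 0.3, -0.2]
opening: 0.0003
finger_force: 0.0
```

Run:
```python
from workcell import env, optics
import cv2,numpy as np
from h import *
s=env.observe();print(s["tool_pos"],s["contact_force"],s["time"]);q=np.load("q.npy")
c=optics.capture("side")["image"]
P=[T(q,[(-102,55,60)])[0],s["tool_pos"]+[0,0,-.019],T(q,[(0,0,115)])[0]]
u=proj("side",P);x0,y0=255,130
im=cv2.resize(c[y0:y0+110,x0:x0+130],None,fx=5,fy=5,interpolation=cv2.INTER_CUBIC)
for p,col in zip(u,[(0,0,255),(0,255,0),(255,0,0)]): cv2.drawMarker(im,tuple(((p-[x0,y0]+.5)*5).astype(int)),col,0,12,1)
cv2.imwrite("pics/a3.png",im)
```

```text
[ 0.5201883  -0.00886418  0.1111845 ] [ 0.12487867  0.29720342 -0.23703763] 32.7
```

View pics/a3.png

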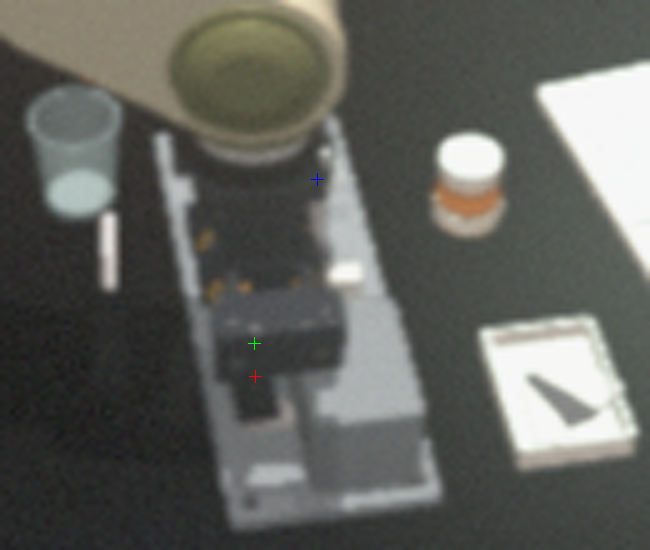

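Emit:
jog_arm(series=[[0,0,0.03,0,0,0],[0,0,0.05,0,0,0],[0,0,0.06,0,0,0],[0,0,0.066,0,0,0],[0,0,0.07,0,0,0],[0,0,0.074,0,0,0],[0,0,0.078,0,0,0],[0,0,0.079,0,0,0],[0,0,0.079,0,0,0],[0,0,0.079,0,0,0]])

```text
time: 34.0
tool_pos: [0.5203, -0.0094, 0.0724]
tcp_rot: [[-0.998, 0.068, 0.0], [0.068, 0.998, -0.0], [-0.0, -0.0, -1.0]]
contact_force: [-0.7, -0.7, 4.3]
opening: 0.0003
finger_force: 1.7
```

Emit:
jog_arm(series=[[0,0,-0.03,0,0,0],[0,0,-0.08,0,0,0],[0,0,-0.14,0,0,0],[0,0,-0.2,0,0,0],[0.05,-0.05,-0.25,0,0,0],[0.1,-0.15,-0.25,0,0,0],[0.15,-0.25,-0.25,0,0,0],[0.2,-0.35,-0.25,0,0,0],[0.25,-0.4,-0.25,0,0,0],[0.25,-0.4,-0.25,0,0,0]])

```text
time: 35.25
tool_pos: [0.3809, -0.2015, 0.1971]
tcp_rot: [[-0.997, 0.071, -0.0], [0.071, 0.997, 0.0], [0.0, 0.0, -1.0]]
contact_force: [-0.0, 0.9, -0.1]
opening: 0.0001
finger_force: 0.0
```

Run:
```python
from workcell import env, optics
import cv2
a=optics.capture("top")["image"][165:255,220:360]
cv2.imwrite("pics/t4.png",cv2.resize(a,None,fx=5.5,fy=5.5,interpolation=cv2.INTER_CUBIC))
```

```text
(no output)
```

View pics/t4.png

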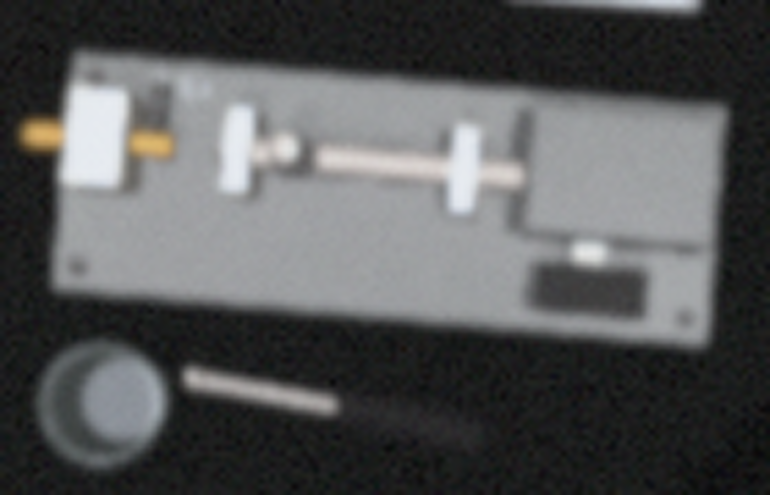

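The pin end has moved from (207,148) to (173,146), about 17 mm in. The handle is back at rest at (288,148), and the beaker and screwdriver haven't moved.

```bash
python3 -c "
from workcell import env
print(env.hand_in())"
```

```text
the job is handed in; nothing more can be done
None
```

The check shot is fired and handed in: the latch held the striker by itself, and the trip-pad shot drove the gauge pin in about 17 mm (read off the top picture), with under 1 mm of buffer squeeze estimated from the force and no sign of a slip or of anything else moved.

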